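Change the fuse set in a spring-charged switch unit

TASK

The fuse drawer of the switch unit stands open with blown links of the old set (one to three) still in it: take every old link out and put it in the scrap bin, and fit the three new links from the rubber mat, one in each of its three places with both ends in the clips and right down on the drawer floor. Then push the drawer fully home until it clicks in, and only after that wind the charging key on top of the unit clockwise, turn by turn, up to its stop. Leave the other things on the bench undisturbed.

Things in the scene. Friction and masses are not known exactly. Their poses are not given: they have to be found in the camera images.
- new0_mid (a point): new fuse link on the rubber mat: square ceramic body 66 x 40 x 40 mm, at each end a round contact 22 mm thick and 30 mm long, 126 mm long in all, 0.26 kg. The point is at its centre (20 mm up as it lies), x along its length; it may be fitted either way round and on any of its four sides
- new1_mid (a point): new fuse link on the rubber mat: square ceramic body 66 x 40 x 40 mm, at each end a round contact 22 mm thick and 30 mm long, 126 mm long in all, 0.26 kg. The point is at its centre (20 mm up as it lies), x along its length; it may be fitted either way round and on any of its four sides
- new2_mid (a point): new fuse link on the rubber mat: square ceramic body 66 x 40 x 40 mm, at each end a round contact 22 mm thick and 30 mm long, 126 mm long in all, 0.26 kg. The point is at its centre (20 mm up as it lies), x along its length; it may be fitted either way round and on any of its four sides
- old0_mid (a point): old (blown) fuse link, in one of the drawer's pairs of clips at the start; the same link, but with its striker pin (8 mm thick, 8 mm long) sprung out at the +x end. The point is at the centre of the body, x along its length. One to three old links are there, the rest absent
- old1_mid (a point): old (blown) fuse link, in one of the drawer's pairs of clips at the start; the same link, but with its striker pin (8 mm thick, 8 mm long) sprung out at the +x end. The point is at the centre of the body, x along its length. One to three old links are there, the rest absent
- old2_mid (a point): old (blown) fuse link, in one of the drawer's pairs of clips at the start; the same link, but with its striker pin (8 mm thick, 8 mm long) sprung out at the +x end. The point is at the centre of the body, x along its length. One to three old links are there, the rest absent
- drawer (a joint): fuse drawer of the switch unit, metres open: about 0.158 at the start, 0 fully home. It slides with about 2 N friction; some 15 mm before home a spring detent resists (about 10 N), and once past 6 mm it draws the drawer home with a click
- drawer_face (a point): middle of the drawer's front face, 60 mm above the bench; moves with the drawer. x points into the unit (the way the drawer is pushed home), y to the left. The front is 296 mm wide, from 12 to 98 mm above the bench; along its top edge (z 90 to 98 mm) a pull lip 160 mm wide stands out 12 mm towards the robot
- unit: housing of the switch unit, fixed on the bench: 240 (x) x 300 (y) x 135 mm high, drawer in its -x face, charging key on top; origin under its centre. With the drawer home the drawer's front face is 135 mm on the -x side of the origin
- key (a joint): winding angle of the charging key, rad; grows clockwise seen from above, 0.2 to 1.4 at the start, stop (fully wound) at 5.6. Takes 0.1 to 0.2 Nm, more as the spring tightens; a ratchet brake holds it where it is left. A red pointer on the dial 120 mm to its right, geared to it, turns clockwise from one black mark (slack) to the other (charged)
- key_grip (a point): centre of the charging key's grip bar: the bar is 86 mm long (along this point's x), 12 mm thick (y) and 32 mm high, its middle 183 mm and its top 199 mm above the bench; it turns about the vertical through this point. Below the bar is a round stem, 26 mm thick at most; the unit's top is 48 mm below the point
- cell0 (a point): right place for a link in the drawer: where the centre of a seated link is, 40 mm above the bench. The link lies along this point's x, which points into the unit; the places are 75 mm apart along y. Each end contact goes between the two blades of a copper clip; clips 49 mm either way from this point along x, 16 mm long, 28 mm clear between blades, flared to about 45 mm at the top, 37 mm above the floor
- cell1 (a point): middle place for a link in the drawer: where the centre of a seated link is, 40 mm above the bench. The link lies along this point's x, which points into the unit; the places are 75 mm apart along y. Drawer floor 20 mm below this point, side walls 15 mm high and 130 mm to either side, rear and front wall 73 mm off along x (36 and 78 mm high)
- cell2 (a point): left place for a link in the drawer: where the centre of a seated link is, 40 mm above the bench. The link lies along this point's x, which points into the unit; the places are 75 mm apart along y
- bin: open grey scrap bin, loose, 200 (x) x 200 (y) x 80 mm high, 4 mm walls, 0.7 kg; origin under its centre
- mat: black rubber mat 270 (x) x 170 (y) x 4 mm fixed on the bench, on which the new links lie; origin under its centre
- multimeter: bystander: digital multimeter, 180 x 85 x 36 mm, lying flat, origin under its centre
- screwdriver: bystander: screwdriver, about 220 mm long, lying flat
- tape_roll: bystander: roll of insulating tape, 84 mm diameter, 19 mm high, lying flat
- padlock: bystander: lock-out padlock, body 45 x 42 x 22 mm, lying on the rear of the switch unit's top
- contact_spray: bystander: spray can, 56 mm diameter, 160 mm high, standing
Mind the look-alikes: they are no part of the job. Leave any orange look-alike of the part that bears old1_mid alone. Leave any orange look-alike of the part that bears new2_mid alone.

How it is judged:
By the outcome, as a careful person would: the job done as asked, in the order asked, and still so for the second after the job is handed in, with the robot touching nothing.
Of old0, old1, old2 only 1 to 3 are there at a start; the rules pass over those that are not, and their reading is None.
At some moment in a run one of bin may be knocked a few centimetres aside while the robot is not near it.
Once in a run the grip may slacken for a moment while it holds something.
It also fails if it takes over 210 s, if anything falls off the work surface, if the arm or the gripper's body presses on something with over 40 N, if the wrist force passes 120 N, or if a joint passes its speed limit or range.

ROBOT

A 6-joint arm with a two-finger parallel gripper is mounted at the origin on the work surface. World frame = base frame: x ahead of the robot, y to its left, z up, the work surface at z = 0. Lengths are in mm, angles in rad, forces in N, time in s.
With the tool pointing down it reaches from about 400 to 825 mm from the base axis. Payload 7 kg.
Tool frame: the origin (TCP) lies at the very end of the fingers, on their centre line; the grasp point (between the pads) lies 19 mm behind it; z points along the fingers, y is the direction in which the jaws open and shut (so a half turn about z gives the same grasp; the last joint's range is limited). The gripper opens to 88 mm and grips with 3 to 60 N. Pads are 19 mm wide; open, the fingers measure 130 mm over their backs; the gripper's body (78 mm by 193 mm) begins 47 mm behind the grasp point.
Start: joints at [1.529, 0.359, 0.012, 0, -1.224, -0.288], TCP at [218.609, 638.596, 226.561] pointing down, gripper open.
Joint ranges: [-3.07, 3.07], [-1.43, 2.12], [-1.02, 1.25], [-3.03, 1.67], [-3.05, -0], [-3.03, 3.03]. Speed limits (rad/s): [2.39, 2.39, 3.01, 3.14, 3.14, 3.14].

INTERFACE

Orientations are given as a unit quaternion [x, y, z, w].
In Python, from plant import bot gives the robot as it stands. Calls block until the motion is done:
- bot.move_ptp(position, orientation): joint-space move of the TCP to a pose.
- bot.line_to(position, velocity=150, ori=None): straight line of the TCP; ori=None keeps the orientation; velocity is the mean speed in mm/s.
- bot.move_joints(angles): joint-space move.
- bot.move_gripper(opening, force=None): finger opening in mm; force is the grip in N (None keeps the last); returns when the fingers have stopped.
- bot.pause(seconds).
- bot.solve_ik(position, orientation): joint angles nearest the present ones, or None.
- bot.read_state(): the state.
- bot.camera(name): name is "scene" or "side" or "wrist"; returns the picture (480x640x3 uint8, red, green, blue); there is no depth.
- bot.get_calibration(name): a dict with "fx", "fy", "cx", "cy" (pixels), "view" (4x4, takes a point from world to camera coordinates); the wrist camera has in their place "T_tool_cam" (4x4, takes a point from camera to tool coordinates, whose origin is the TCP and whose axes are the flange's). Camera axes: x right, y up, looking along -z (the intrinsics and any distortion apply to the point x, -y, -z); pixel columns grow to the right and rows downward; lengths in mm; the calibration is good to about 2 mm. A picture is of the moment at which its call begins: read the wrist's pose just before it. get_calibration takes no time and is no camera call.
A pose or a line that the arm cannot do raises bot.Unreachable and nothing moves.
- bot.close_job(): hands the job in, once; it reports no verdict.
The state is a dict: "t": time; "joint_pos": joint angles; "qvel": joint speeds; "tau": joint torques, N m; "tcp_pos": TCP position; "eef_rot": TCP orientation; "contact_force": force on the tool from outside, world axes, zero at the start; "moment": the same for the moment, N m; "width": finger opening in mm.
Only numpy, scipy, OpenCV 4.12 (cv2) and the standard library are available. Lean on these libraries where they do the work, as an engineer would, in place of code of your own. Each camera call takes 0.05 s, during which the arm holds its last target. There are 200 camera calls.

## Working session

There is one attempt and no reset: what is moved stays moved. The work goes in short steps, each a Python script; the robot and the scene stay as the last script left them, time stands still between calls to the robot, and variables do not carry over. Pictures are saved under pics/ and viewed, about 12 in all and at most 16, crops included, and the job is handed in when it is done.

```bash
ls; mkdir -p pics
python3 - <<'E'
from plant import bot
import cv2, numpy as np
s=bot.read_state(); print(s)
for n in ["scene","side","wrist"]:
    c=bot.get_calibration(n); print(n,{k:np.round(v,3).tolist() if not isinstance(v,str) else v for k,v in c.items()})
    cv2.imwrite(f"pics/a_{n}.png",bot.camera(n)[:,:,::-1])
E
```

```text
pics
{'t': 0.0, 'joint_pos': array([ 1.52909101e+00,  3.59383338e-01,  1.10665388e-02, -3.25750706e-04,
       -1.22407926e+00, -2.88104235e-01]), 'qvel': array([-0.00136242,  0.00125784, -0.00081092, -0.0003849 , -0.00054527,
        0.00064958]), 'tau': array([-3.78606856e-04, -5.82720709e+01,  2.93044299e+01,  6.99749932e+00,
        6.73436109e-03, -1.67593330e-04]), 'tcp_pos': array([218.48112756, 638.16072225, 225.63270813]), 'eef_rot': array([ 9.86424557e-01, -1.64213060e-01, -5.36839410e-05,  8.12624413e-04]), 'contact_force': array([ 0.15310938, -0.65585195, -0.23673637]), 'moment': array([ 0.040814  ,  0.02182027, -0.01495296]), 'width': 87.19750601856157}
scene {'fx': 620.679, 'fy': 620.679, 'cx': 322.642, 'cy': 235.176, 'view': [[0.443, 0.897, -0.009, -145.06], [-0.729, 0.366, 0.578, 341.518], [0.522, -0.249, 0.816, -1909.492], [0.0, 0.0, 0.0, 1.0]]}
side {'fx': 551.015, 'fy': 551.015, 'cx': 320.3, 'cy': 245.911, 'view': [[0.98, -0.197, -0.008, -517.264], [0.135, 0.642, 0.755, -97.031], [-0.143, -0.741, 0.656, -1493.387], [0.0, 0.0, 0.0, 1.0]]}
wrist {'fx': 378.835, 'fy': 378.835, 'cx': 315.462, 'cy': 237.298, 'T_tool_cam': [[-0.0, 0.96, 0.279, 75.541], [1.0, 0.0, 0.0, 0.397], [0.0, 0.279, -0.96, -157.914], [0.0, 0.0, 0.0, 1.0]]}
```

View images.

View pics/a_scene.png

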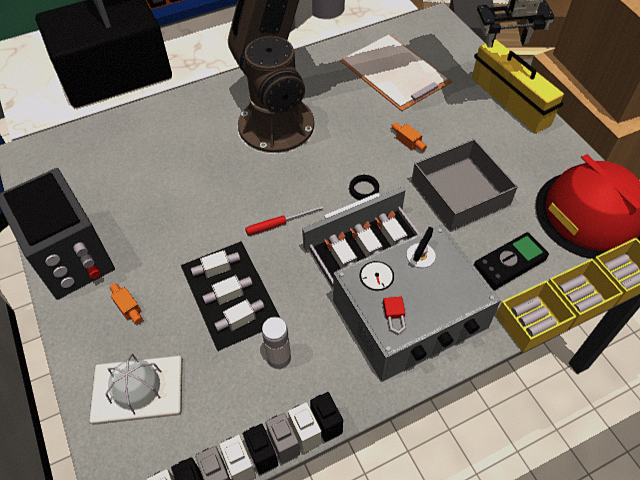

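View pics/a_side.png

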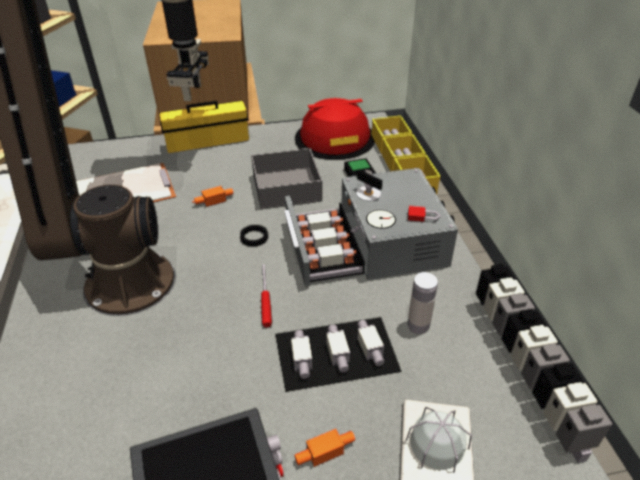

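```bash
cat > h.py <<'E'
from plant import bot
import cv2, numpy as np
from scipy.spatial.transform import Rotation as R
C={n:bot.get_calibration(n) for n in ("scene","side","wrist")}
def campose(n,state=None):
    "4x4 camera->world"
    if n!="wrist": return np.linalg.inv(np.array(C[n]["view"]))
    s=state or bot.read_state(); T=np.eye(4); T[:3,:3]=R.from_quat(s["eef_rot"]).as_matrix(); T[:3,3]=s["tcp_pos"]
    return T@np.array(C[n]["T_tool_cam"])
def onplane(n,px,z,P=None):
    P=campose(n) if P is None else P; c=C[n]; px=np.atleast_2d(np.array(px,float))
    d=np.c_[(px[:,0]-c["cx"])/c["fx"],-(px[:,1]-c["cy"])/c["fy"],-np.ones(len(px))]@P[:3,:3].T
    return P[:3,3]+d*((z-P[2,3])/d[:,2])[:,None]
def proj(n,pts,P=None):
    P=campose(n) if P is None else P; c=C[n]
    q=(np.atleast_2d(pts)-P[:3,3])@P[:3,:3]
    return np.c_[c["cx"]+c["fx"]*q[:,0]/-q[:,2],c["cy"]-c["fy"]*q[:,1]/-q[:,2]]
def down(yaw):
    "tool down, jaw axis (tool y) horizontal; tool x at angle yaw in world"
    return (R.from_euler('z',yaw)*R.from_euler('x',np.pi)).as_quat()
def blobs(mask,amin):
    n,l,st,ce=cv2.connectedComponentsWithStats(mask.astype(np.uint8)); 
    return [((l==i).astype(np.uint8),st[i],ce[i]) for i in range(1,n) if st[i][4]>amin]
def shot(n,name):
    s=bot.read_state(); P=campose(n,s); im=bot.camera(n)[:,:,::-1].copy(); cv2.imwrite(f"pics/{name}.png",im); np.save(f"pics/{name}.npy",P); return im,P
E
python3 - <<'E'
from h import *
np.set_printoptions(suppress=True,precision=0)
print("mat",onplane("scene",[(182,265),(240,243),(288,325),(218,348)],4))
print("bin",onplane("scene",[(413,178),(474,141),(517,184),(453,222)],80))
print("unit",onplane("scene",[(333,283),(438,229),(498,300),(383,374)],135))
print("face top",onplane("scene",[(303,240),(404,192)],98))
print("key",onplane("scene",[(430,230),(416,262)],199))
print("key base",onplane("scene",[(421,254)],135))
print("dial",onplane("scene",[(377,275)],135))
print("padlock",onplane("scene",[(394,307)],150))
print("links in drawer",onplane("scene",[(342,249),(370,237),(397,226)],60))
print("side: links in drawer",onplane("side",[(324,220),(326,236),(331,254)],60))
print("new",onplane("scene",[(215,264),(228,290),(240,316)],44), onplane("side",[(301,351),(338,345),(371,340)],44))
print("spray",onplane("side",[(425,282)],160),"tape",onplane("side",[(254,235)],10),"sd",onplane("side",[(264,266),(266,325)],10))
print("meter",onplane("scene",[(512,260)],36),"orange",onplane("scene",[(409,137),(126,303)],20))
print(R.from_quat(bot.read_state()["eef_rot"]).as_matrix())
E
```

```text
mat [[ 364. -425.    4.]
 [ 367. -264.    4.]
 [ 645. -250.    4.]
 [ 626. -424.    4.]]
bin [[431. 221.  80.]
 [391. 446.  80.]
 [574. 458.  80.]
 [604. 236.  80.]]
unit [[ 658. -135.  135.]
 [ 636.  162.  135.]
 [ 863.  176.  135.]
 [ 901. -142.  135.]]
face top [[ 494. -136.   98.]
 [ 474.  166.   98.]]
key [[665. 111. 199.]
 [726.  36. 199.]]
key base [[680.  87. 135.]]
dial [[684. -35. 135.]]
padlock [[781. -47. 150.]]
links in drawer [[539. -49.  60.]
 [538.  32.  60.]
 [539. 111.  60.]]
side: links in drawer [[555.  81.  60.]
 [546.   9.  60.]
 [544. -67.  60.]]
new [[ 427. -351.   44.]
 [ 512. -349.   44.]
 [ 592. -349.   44.]] [[ 411. -360.   44.]
 [ 497. -360.   44.]
 [ 575. -361.   44.]]
spray [[ 710. -314.  160.]] tape [[352. 116.  10.]] sd [[ 364.  -23.   10.]
 [ 343. -237.   10.]]
meter [[748. 328.  36.]] orange [[ 248.  326.   20.]
 [ 420. -585.   20.]]
[[ 1. -0. -0.]
 [-0. -1. -0.]
 [ 0.  0. -1.]]
```

Run:
```python
from h import *
ims=[]
for n,p in (("w_bin",(480,340,300)),("w_drw",(500,15,300)),("w_mat",(480,-350,300))):
    bot.move_ptp(p,down(0.06)); bot.pause(.3); im,P=shot("wrist",n); ims.append(im)
print(bot.read_state()["t"],bot.read_state()["joint_pos"])
cv2.imwrite("pics/w3.png",cv2.resize(np.vstack([np.hstack(ims[:2]),np.hstack([ims[2],ims[2]*0])]),(800,600),interpolation=cv2.INTER_AREA))
```

```text
5.2917 [-3.00108899e-01  1.87450427e-01 -5.57918755e-02 -3.61635543e-05
 -1.32728590e+00  1.93195463e+00]
```

View pics/w3.png

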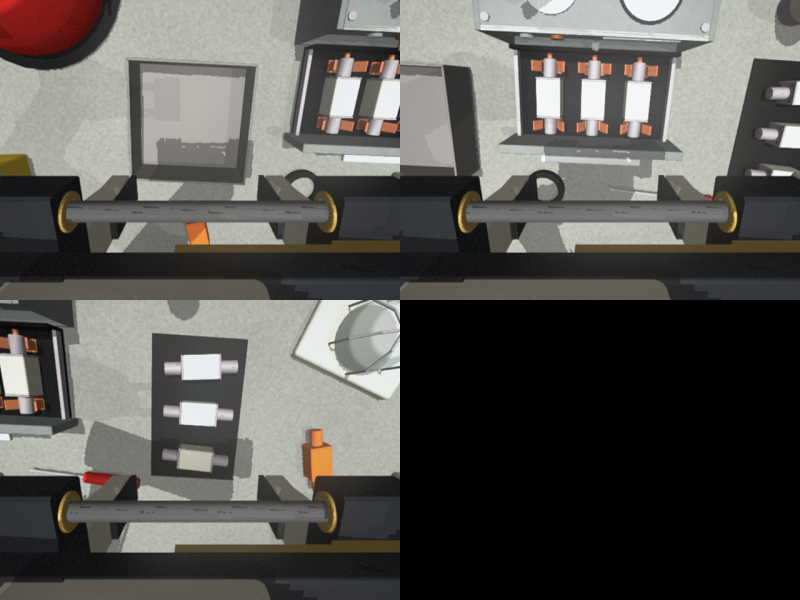

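```bash
cat >> h.py <<'E'
def rects(im,P,z,mask,amin=600):
    "min-area rects of blobs put onto plane z: centre, sizes, yaw of long side"
    out=[]
    for m,st,ce in blobs(mask,amin):
        c=max(cv2.findContours(m,cv2.RETR_EXTERNAL,cv2.CHAIN_APPROX_NONE)[0],key=cv2.contourArea)[:,0]
        w=onplane("wrist",c,z,P)[:,:2]
        (cx,cy),(a,b),t=cv2.minAreaRect(w.astype(np.float32)); t=np.radians(t)
        if a<b: a,b,t=b,a,t+np.pi/2
        t=(t+np.pi/2)%np.pi-np.pi/2
        out.append((cx,cy,a,b,t,*ce))
    return np.array(out)
E
python3 - <<'E'
from h import *
np.set_printoptions(suppress=True,precision=2)
for n,z in (("w_drw",60),("w_mat",44)):
    im=cv2.imread(f"pics/{n}.png");P=np.load(f"pics/{n}.npy")
    for th in (200,225):
        m=cv2.morphologyEx((im.min(2)>th).astype(np.uint8),cv2.MORPH_OPEN,np.ones((5,5)))
        m[280:]=0
        print(n,th);print(rects(im,P,z,m))
im=cv2.imread("pics/w_mat.png");P=np.load("pics/w_mat.npy")
m=((im.max(2)>75)).astype(np.uint8); m[290:]=0
print(rects(im,P,24,cv2.morphologyEx(m,cv2.MORPH_OPEN,np.ones((3,3)))))
im=cv2.imread("pics/w_mat.png");print([im[y,x] for x,y in ((320,250),(310,255),(275,245),(350,265),(370,240))])
E
```

```text
w_drw 200
[[ 675.86   87.18   50.89   17.34   -1.51  249.22    9.91]
 [ 679.83  -53.96   79.68   26.62   -1.51  401.08   13.25]
 [ 643.01  126.18  151.66    7.87   -1.55  204.82   46.69]
 [ 646.16  -99.21   81.1     7.3    -1.56  441.8    58.58]
 [ 541.86  149.8   123.68    5.72    0.02  187.07  149.2 ]
 [ 545.59 -101.03  122.63    5.95    0.02  430.62  161.57]
 [ 541.35   99.19   64.4    37.84    0.02  236.94  155.37]
 [ 542.54   25.15   64.84   38.42    0.02  308.49  158.96]
 [ 530.91  -49.23   91.02   38.45    0.02  379.7   165.68]
 [ 500.91 -322.04   37.1    34.91    0.01  625.61  219.79]]
w_drw 225
[[ 675.89   86.71   48.1    17.34   -1.51  250.21    9.97]
 [ 679.83  -53.96   79.68   26.62   -1.51  401.18   13.18]
 [ 541.33   99.69   58.68   36.79    0.02  236.32  155.89]
 [ 542.53   25.13   58.99   37.74    0.02  308.49  159.12]
 [ 544.29  -49.07   58.51   37.93    0.02  380.23  162.02]
 [ 500.94 -322.33   35.44   32.04    0.06  626.7   219.73]]
w_mat 200
[[ 631.46 -545.17  110.54   84.05    0.04  519.14   54.84]
 [ 576.48 -349.97   63.2    37.87   -1.48  321.97  106.45]
 [ 543
[... 312 characters left out ...]
37.71   58.87   36.13    0.02   21.7   120.81]
 [ 564.99 -644.27   82.81   43.87   -1.38  608.1   129.67]
 [ 498.14 -350.19   58.01   37.03   -1.57  317.07  182.2 ]]
[[ 521.56 -353.51  788.59  316.36   -1.51  363.34  142.34]
 [ 546.28  -37.45  141.75   72.94   -0.17   28.98  119.76]
 [ 545.43 -102.42  150.26    8.4     0.01   93.67  119.26]
 [ 577.47 -350.03  129.71   43.81   -1.48  321.78  106.84]
 [ 496.76 -350.33  130.25   46.82    1.57  317.16  180.82]
 [ 410.5  -349.97  129.08   52.52    1.51  312.17  252.43]]
[array([172, 188, 191], dtype=uint8), array([178, 191, 193], dtype=uint8), array([127, 124, 127], dtype=uint8), array([73, 72, 71], dtype=uint8), array([51, 56, 56], dtype=uint8)]
```

Run:
```python
import cv2,numpy as np
a=cv2.imread("pics/w_drw.png")[60:260,140:480]; b=cv2.imread("pics/w_mat.png")[40:300,220:420]
b=cv2.resize(b,None,fx=300/260,fy=300/260)
cv2.imwrite("pics/c1.png",np.hstack([cv2.resize(a,(510,300)),b]))
```

```text
(no output)
```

View pics/c1.png

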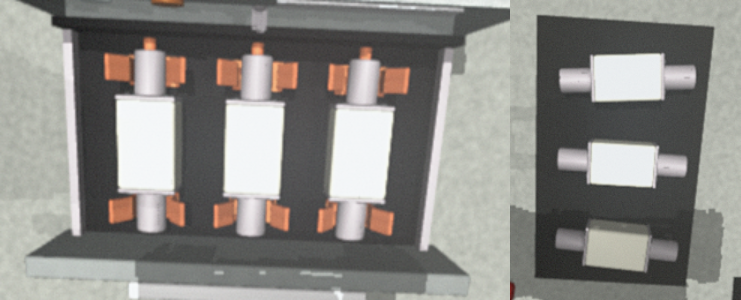

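```bash
cat >> h.py <<'E'
def find_bin(im,P,dbg=False):
    m=(im.max(2)<95).astype(np.uint8); m[:80]=0; m[292:]=0
    m=cv2.morphologyEx(m,cv2.MORPH_OPEN,np.ones((3,3)))
    fl=[]
    for b,st,ce in blobs(m,400):
        c=max(cv2.findContours(b,cv2.RETR_EXTERNAL,cv2.CHAIN_APPROX_NONE)[0],key=cv2.contourArea)[:,0]
        w=onplane("wrist",c,80,P)[:,:2]; r=cv2.minAreaRect(w.astype(np.float32)); fl.append((r,st))
    return fl
E
python3 - <<'E'
from h import *
im=cv2.imread("pics/w_bin.png");P=np.load("pics/w_bin.npy")
for x,y in ((215,100),(216,200),(300,100),(300,190),(300,285),(400,200),(190,200),(430,200)): print((x,y),im[y,x],end=' ')
print()
for th in (80,95,110,125):
    m=(im.max(2)<th).astype(np.uint8);m[292:]=0;m[:,440:]=0;
    m=cv2.morphologyEx(m,cv2.MORPH_OPEN,np.ones((3,3)))
    for b,st,ce in blobs(m,400):
        c=max(cv2.findContours(b,cv2.RETR_EXTERNAL,cv2.CHAIN_APPROX_NONE)[0],key=cv2.contourArea)[:,0]
        print(th,st,cv2.minAreaRect(onplane("wrist",c,80,P)[:,:2].astype(np.float32)))
cv2.imwrite("pics/binc.png",cv2.resize(im[80:310,180:440],None,fx=3,fy=2.6))
print(P[:3,3])
E
```

```text
(215, 100) [63 71 70] (216, 200) [62 65 66] (300, 100) [131 138 140] (300, 190) [175 182 185] (300, 285) [69 72 71] (400, 200) [165 171 174] (190, 200) [185 197 192] (430, 200) [176 187 183] 
80 [   0    0  192  112 6293] ((595.5305786132812, 541.7147216796875), (60.904640197753906, 199.0944061279297), 26.186954498291016)
80 [ 202   97   35  195 3221] ((476.9395751953125, 434.957763671875), (35.843936920166016, 200.220703125), 87.5996322631836)
80 [ 235  205  162   87 4141] ((434.42913818359375, 339.4034423828125), (95.60240173339844, 166.23641967773438), 1.4663867950439453)
80 [   0  280  127   12 1332] ((375.00054931640625, 607.0250854492188), (12.8223295211792, 137.5320587158203), 3.466841220855713)
95 [   0    0  192  112 8342] ((595.8279418945312, 541.977294921875), (63.11423873901367, 199.59103393554688), 26.668960571289062)
95 [  200    97   209   195 10120] ((478.76690673828125, 358.67779541015625), (199.04769897460938, 204.37503051757812), 0.965739369392395)
95 [   0  268  128   24 1553] ((381.8634948730469, 607.3076782226562), (26.557310104370117, 137.79798889160156), 3.466
[... 165 characters left out ...]
96   236   196 11682] ((478.46856689453125, 373.1379699707031), (200.36407470703125, 234.81924438476562), 1.240995168685913)
110 [   0  248  128   44 2687] ((393.01580810546875, 607.8204956054688), (48.8830680847168, 138.1230010986328), 3.466860055923462)
125 [    0     0   194   113 13532] ((602.0224609375, 545.69287109375), (80.32734680175781, 200.3430938720703), 19.81446647644043)
125 [  172    96   237   196 16360] ((481.6898193359375, 373.96514892578125), (198.60105895996094, 242.53021240234375), 3.2363064289093018)
125 [   0  247  128   45 2893] ((393.57366943359375, 607.6920776367188), (49.98119354248047, 138.44696044921875), 3.466860055923462)
[555.17444975 344.78659026 457.62865815]
```

View pics/binc.png

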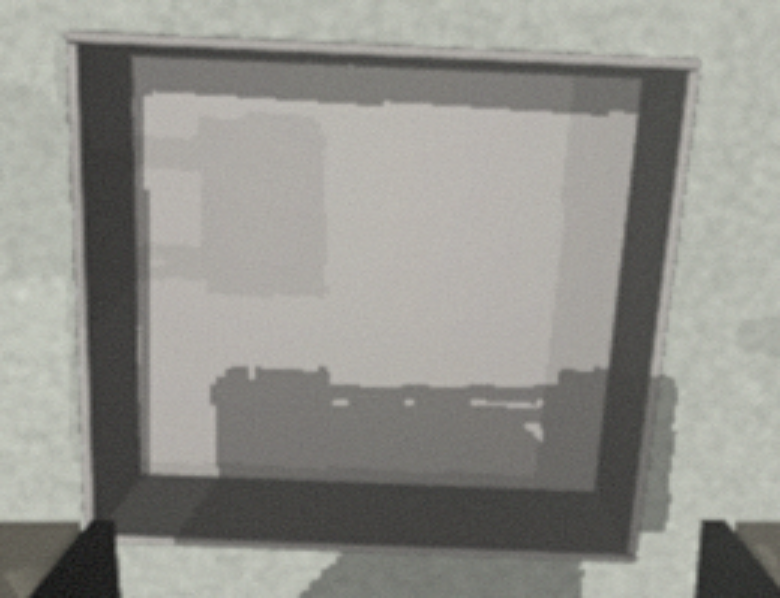

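```bash
cat >> h.py <<'E'
def st(): return bot.read_state()
def log(tag):
    s=st(); print(tag,"t%.1f"%s["t"],np.round(s["tcp_pos"],1),"w%.1f"%s["width"],"F",np.round(s["contact_force"],1))
def go(x,y,z,yaw): bot.move_ptp((x,y,z),down(yaw))
def pick(x,y,zc,yaw,up=170,open_=52):
    "zc: link centre height; tips 10 mm below the centre"
    go(x,y,up,yaw); bot.move_gripper(open_)
    bot.line_to((x,y,zc+30),200); bot.line_to((x,y,zc-10),80)
    bot.move_gripper(20,40); log("gripped"); bot.line_to((x,y,zc+25),80); bot.line_to((x,y,up),250); log("lifted")
def bin_now(name):
    go(480,345,300,.06); bot.pause(.2); im,P=shot("wrist",name); return im,P
def bin_rect(im,P):
    out=[]
    for th in (85,90,95,100):
        m=(im.max(2)<th).astype(np.uint8);m[292:]=0;m[:,:150]=0
        m=cv2.morphologyEx(m,cv2.MORPH_OPEN,np.ones((3,3)))
        for b,s,ce in blobs(m,400):
            c=max(cv2.findContours(b,cv2.RETR_EXTERNAL,cv2.CHAIN_APPROX_NONE)[0],key=cv2.contourArea)[:,0]
            r=cv2.minAreaRect(onplane("wrist",c,80,P)[:,:2].astype(np.float32))
            if min(r[1])>185 and max(r[1])<215: out.append((*r[0],*r[1],(r[2]+45)%90-45))
    return np.array(out)
E
python3 - <<'E'
from h import *
np.set_printoptions(suppress=True,precision=2)
P=np.load("pics/w_bin.npy"); im=cv2.imread("pics/w_bin.png")
c=np.array([(68,38),(698,62),(635,558),(80,540)]); w=onplane("wrist",c/[3,2.6]+[180,80],80,P); print(w,w.mean(0)); print(bin_rect(im,P))
pick(541.4,99.3,40,0.02)
s=st(); im,P=shot("wrist","held0"); print(s["width"])
im,P=bin_now("bin0h"); print(bin_rect(im,P)); log("")
E
```

```text
[[577.92 451.81  80.  ]
 [581.72 254.62  80.  ]
 [385.84 251.53  80.  ]
 [381.86 451.89  80.  ]] [481.84 352.46  80.  ]
[[478.77 357.76 198.65 202.06   1.02]
 [478.39 357.85 199.09 202.96   0.71]
 [478.77 358.68 199.05 204.38   0.97]
 [478.47 358.77 199.43 205.49   0.72]]
gripped t9.5 [541.8  99.5  30.5] w40.2 F [-1.1  0.6  2.8]
lifted t10.7 [540.9  99.3 169.6] w40.1 F [-1.3  0.4 -3.8]
40.09926418152133
[]
 t12.1 [480.4 344.  299.5] w39.8 F [-0.1  0.1 -3. ]
```

```bash
python3 -c "
import cv2,numpy as np
cv2.imwrite('pics/v6.png',cv2.resize(np.hstack([cv2.imread('pics/held0.png'),cv2.imread('pics/bin0h.png')]),(800,300),interpolation=cv2.INTER_AREA))"
```

```text
(no output)
```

View pics/v6.png

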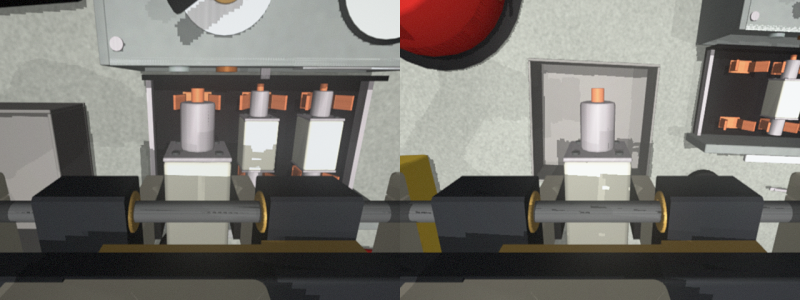

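```bash
cat >> h.py <<'E'
def drop(x,y,z,yaw,name):
    "release in the bin, then look at the bin with the empty gripper"
    go(x,y,180,yaw); s=st(); print("before drop w%.1f"%s["width"])
    bot.line_to((x,y,100),250); bot.line_to((x,y,z),100); log("at")
    bot.move_gripper(46); bot.line_to((x,y,180),250)
    im=bot.camera("scene")[:,:,::-1]; cv2.imwrite(f"pics/{name}_sc.png",im)
    return bin_now(name)
E
python3 - <<'E'
from h import *
np.set_printoptions(suppress=True,precision=2)
im,P=drop(481,398.5,26,0.02,"bin1"); print(bin_rect(im,P))
pick(544.0,-49.2,40,0.02)
go(481,306,180,.02); bot.pause(.1); im,P=shot("wrist","held1"); cv2.imwrite("pics/sc1.png",bot.camera("scene")[:,:,::-1]); log("")
a=cv2.imread("pics/bin1.png")
cv2.imwrite('pics/v7.png',cv2.resize(np.hstack([a,im]),(800,300),interpolation=cv2.INTER_AREA))
E
```

```text
before drop w39.8
at t14.0 [481.4 399.   26.7] w39.6 F [ 0.1  0.2 -2.8]
[[479.81 352.15 195.9  191.1    0.83]
 [479.81 352.2  196.11 191.63   0.71]
 [479.87 352.21 196.2  191.77   0.72]]
gripped t19.7 [544.4 -49.1  30.5] w40.1 F [-0.6 -0.   4.1]
lifted t20.8 [543.5 -49.1 169.6] w39.8 F [-1.2 -0.2 -3.2]
 t22.4 [481.5 305.  180. ] w39.9 F [-0.6  0.2 -2.4]
```

View pics/v7.png

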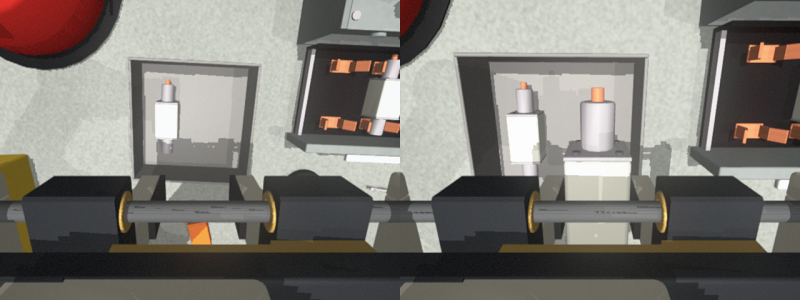

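```bash
cat >> h.py <<'E'
def bin_shift(im,ref):
    "pixel shift of the bin's far rim band between two wrist views at the same pose"
    f=lambda a: np.float32(cv2.cvtColor(a[80:135,170:440],cv2.COLOR_BGR2GRAY))
    return cv2.phaseCorrelate(f(ref),f(im)), float(np.abs(f(im)-f(ref)).mean())
E
python3 - <<'E'
from h import *
np.set_printoptions(suppress=True,precision=2)
ref,_=drop(481,306.5,26,0.02,"bin2"); print(bin_rect(ref,_), bin_shift(ref,cv2.imread("pics/bin1.png")))
pick(542.5,25.1,40,0.02)
im,P=bin_now("bin2h"); print(bin_shift(im,ref)); log("")
E
```

```text
before drop w40.1
at t24.0 [481.5 307.   26.8] w39.9 F [ 0.3  0.2 -2.3]
[[479.77 352.24 195.74 191.06   0.83]
 [479.99 352.26 196.19 191.34   0.83]
 [479.82 352.14 196.14 191.91   0.68]] (((-0.4034597975248744, -0.004296511346293386), 1.0031169252042418), 3.2686867713928223)
gripped t29.4 [542.9  25.3  30.5] w39.6 F [-0.6  1.8  3.6]
lifted t30.6 [542.   25.1 169.6] w39.5 F [-0.3  0.  -3.4]
(((-0.1324451104638058, 0.6621104013537611), 0.95334220085615), 10.05265998840332)
 t32.1 [480.4 344.1 299.8] w39.4 F [ 0.1 -0.7 -3.4]
```

Run:
```python
from h import *
np.set_printoptions(suppress=True,precision=2)
b,_=drop(481,352.5,52,0.02,"bin3"); print(bin_rect(b,_))
go(500,15,300,.02); bot.pause(.2); d,Pd=shot("wrist","drw3")
go(450,-350,300,-1.5); bot.pause(.2); m,Pm=shot("wrist","mat3")
cv2.imwrite('pics/v8.png',cv2.resize(np.vstack([np.hstack([b,d]),np.hstack([m,m*0])]),(800,600),interpolation=cv2.INTER_AREA))
hsv=cv2.cvtColor(d,cv2.COLOR_BGR2HSV); cm=((hsv[:,:,0]<14)&(hsv[:,:,1]>110)&(hsv[:,:,2]>80)).astype(np.uint8); cm[280:]=0
for k,s_,c in blobs(cm,60): print(s_,onplane("wrist",[c],52,Pd)[0][:2])
k=cv2.morphologyEx((m.min(2)>200).astype(np.uint8),cv2.MORPH_OPEN,np.ones((5,5)));print(rects(m,Pm,44,k)); log("")
```

```text
before drop w39.9
at t33.8 [481.6 353.1  52.9] w40.1 F [-0.2 -0.1 -1.5]
[[479.82 352.19 195.91 190.97   0.89]
 [479.97 352.28 196.21 191.41   0.88]
 [479.82 352.17 196.21 191.8    0.73]]
[235  59  21   7 110] [635.8   87.97]
[206 100  55  21 635] [591.16 103.98]
[281 100  54  22 569] [592.51  26.32]
[355 101  55  21 638] [593.4  -51.77]
[213 190  51  23 566] [496.03 101.2 ]
[282 190  52  24 549] [497.45  24.33]
[352 191  51  23 558] [498.42 -52.86]
[[ 447.96 -371.86  748.07  341.43    0.07  327.1   131.37]
 [ 622.58 -518.05   65.77   24.2     0.07  157.38    9.9 ]
 [ 574.1  -336.31   91.26   38.76   -1.48  202.65  193.59]
 [ 496.96 -336.91   91.37   38.9    -1.57  273.12  198.31]
 [ 412.27 -334.74   87.78   38.32    1.52  349.44  206.46]
 [ 402.99 -127.25   73.62   47.25    0.07  339.49  372.84]]
 t38.8 [ 450.5 -349.2  300.2] w45.7 F [ 0.6 -0.3 -0.5]
```

View pics/v8.png

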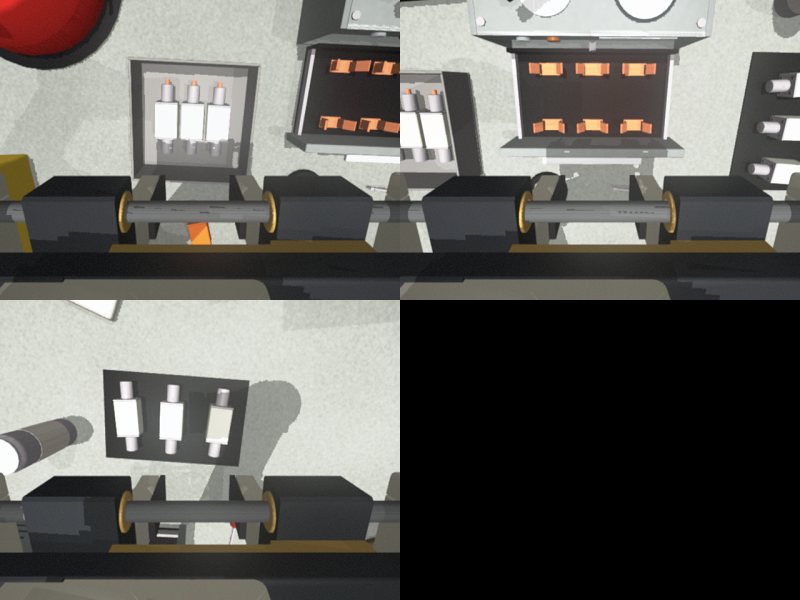

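Run:
```python
from h import *
np.set_printoptions(suppress=True,precision=2)
Pd=np.load("pics/drw3.npy")
b=[(206,100,55,21),(281,100,54,22),(355,101,55,21),(213,190,51,23),(282,190,52,24),(352,191,51,23)]
for x,y,w,h in b:
    yt = y+2 if y<150 else y+2
    p=onplane("wrist",[(x,yt),(x+w,yt),(x,y+h-2),(x+w,y+h-2)],57,Pd)[:,:2]; print(p.ravel(),p[:2].mean(0),p[2:].mean(0))
m=cv2.imread("pics/mat3.png");Pm=np.load("pics/mat3.npy")
for th in (170,215,225,232):
    k=cv2.morphologyEx((m.min(2)>th).astype(np.uint8),cv2.MORPH_OPEN,np.ones((13,13))); k[:120]=0;k[270:]=0
    print(th,rects(m,Pm,44,k))
```

```text
[597.39 126.92 598.56  72.04 581.17 127.88 582.35  72.35] [597.97  99.48] [581.76 100.11]
[598.98  52.09 600.13  -1.78 581.82  52.16 582.98  -2.39] [599.55  25.16] [582.4   24.89]
[599.61 -21.78 600.78 -76.68 583.41 -22.6  584.59 -78.15] [600.19 -49.23] [584.   -50.37]
[507.03 124.84 508.18  70.56 486.35 125.96 487.53  70.9 ] [507.61  97.7 ] [486.94  98.43]
[508.59  51.4  509.77  -3.94 486.84  51.47 488.03  -4.7 ] [509.18  23.73] [487.44  23.39]
[509.11 -23.14 510.27 -77.45 488.45 -24.14 489.62 -79.23] [509.69 -50.3 ] [489.04 -51.68]
170 [[ 612.95 -336.89  378.72  166.16    0.07  106.21  189.4 ]
 [ 273.37 -361.65  399.61  166.03    0.07  542.21  195.38]
 [ 574.11 -337.3    90.96   39.4    -1.48  203.05  194.  ]
 [ 496.06 -337.73   90.54   39.22   -1.54  273.32  198.86]
 [ 412.09 -335.54   87.7    38.18    1.53  349.31  206.37]
 [ 791.46 -264.35   56.19   31.8     1.42   12.53  249.69]]
215 [[ 575.33 -349.64   64.39   38.43   -1.49  201.88  188.72]
 [ 496.78 -349.74   64.95   38.47   -1.54  273.28  193.82]
 [ 411.32 -346.76   61.82   34.83    1.52  350.41  201.99]
 [ 791.53 -264.24   55.93   31.7     1.42   12.32  249.87]]
225 [[ 575.38 -349.67   64.31   38.34   -1.49  201.72  188.53]
 [ 496.81 -349.78   64.85   38.41   -1.54  273.28  193.78]
 [ 791.6  -263.77   54.99   31.7     1.42   12.36  250.04]]
232 [[ 575.52 -350.17   62.91   38.15   -1.49  201.89  188.62]
 [ 497.07 -351.05   62.17   38.36   -1.57  273.21  192.99]
 [ 791.6  -263.77   54.99   31.7     1.42   12.36  250.04]]
```

```bash
cat >> h.py <<'E'
def slip(a,b):
    "pixel shift of the held link (contact and body end) between two wrist views"
    g=lambda q: cv2.cvtColor(q,cv2.COLOR_BGR2GRAY)
    r=cv2.matchTemplate(g(b)[130:300,220:420],g(a)[155:275,255:385],cv2.TM_CCOEFF_NORMED); _,v,_,p=cv2.minMaxLoc(r)
    return p[0]-35,p[1]-25,round(v,2)
def carry(pk,cell,yaw=.02,name="n"):
    pick(*pk); a,_=shot("wrist",name+"_a")
    go(cell[0],cell[1],170,yaw); bot.pause(.1); b,_=shot("wrist",name+"_b"); print("slip",slip(a,b)); log("over cell")
def seat(cell):
    x,y=cell; bot.line_to((x,y,75),200); ok=True
    for z in (65,55,48,42,37,33,30.5,29.5):
        bot.line_to((x,y,z),60); f=st()["contact_force"]
        if f[2]>8 and z>33: ok=False; break
    log("seat ok" if ok else "BLOCKED")
    return ok
def letgo(cell):
    x,y=cell; bot.move_gripper(52); bot.line_to((x,y,90),150); bot.line_to((x,y,170),300); log("released")
CELL=[(545,-49.7),(543.7,24.8),(542.5,99.1)]
NEW=[(412,-349.5,24,-1.62),(497.3,-350,24,-1.555),(576,-349.9,24,-1.485)]
E
python3 - <<'E'
from h import *
carry(NEW[1],CELL[0],name="n1")
im=cv2.imread("pics/n1_b.png"); cv2.imwrite('pics/v9.png',cv2.resize(np.hstack([cv2.imread("pics/n1_a.png"),im]),(800,300),interpolation=cv2.INTER_AREA))
E
```

```text
gripped t41.6 [ 497.6 -350.1   14.5] w39.7 F [-0.6 -0.2  2.3]
lifted t42.8 [ 496.8 -349.6  169.4] w40.0 F [-1.5  0.3 -2.5]
slip (-1, 0, 0.91)
over cell t44.2 [544.9 -50.7 169.7] w39.8 F [-0.8  0.5 -2.6]
```

View pics/v9.png

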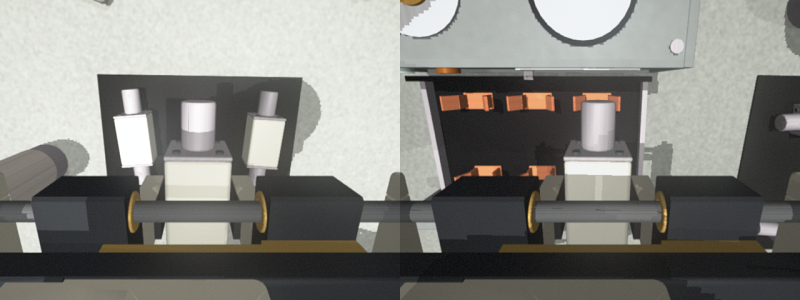

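Held square, no slip, lined up with the right-hand clips. Seating it.

Run:
```python
from h import *
if seat(CELL[0]):
    letgo(CELL[0]); carry(NEW[2],CELL[1],name="n2")
    if seat(CELL[1]):
        letgo(CELL[1]); carry(NEW[0],CELL[2],name="n0")
```

```text
seat ok t46.9 [546.  -49.6  30.5] w39.7 F [-0.5 -0.5  5. ]
released t48.4 [545.1 -49.5 170.2] w52.2 F [-0.7  0.1  0.3]
gripped t51.5 [ 576.3 -350.    14.6] w39.4 F [ 0.3 -0.6  2.1]
lifted t52.8 [ 575.6 -349.5  169.6] w39.9 F [-0.   0.1 -3.1]
slip (-1, 0, 0.91)
over cell t54.4 [543.9  23.9 169.8] w39.8 F [-0.5 -0.3 -2.1]
seat ok t57.1 [544.6  24.9  30.4] w39.9 F [ 0.5 -1.2  5.4]
released t58.6 [543.8  25.  170.2] w52.0 F [-0.4 -0.5  0.2]
gripped t62.0 [ 412.2 -349.6   14.5] w40.0 F [-1.3  1.3  5. ]
lifted t63.3 [ 411.5 -349.1  169.4] w39.4 F [-0.2  0.3 -3.2]
slip (0, 0, 0.88)
over cell t65.2 [542.6  98.1 170. ] w39.8 F [-0.1 -0.4 -1.2]
```

Run:
```python
from h import *
np.set_printoptions(suppress=True,precision=2)
if seat(CELL[2]):
    letgo(CELL[2])
    go(500,15,300,.02); bot.pause(.2); d,P=shot("wrist","drw4")
    k=cv2.morphologyEx((d.min(2)>215).astype(np.uint8),cv2.MORPH_OPEN,np.ones((5,5))); k[:60]=0;k[280:]=0
    print(rects(d,P,60,k)); log("")
    c=d[70:270,160:480]
    sd=bot.camera("side")[:,:,::-1][150:290,220:460]
    cv2.imwrite("pics/v10.png",np.hstack([cv2.resize(c,(400,300)),cv2.resize(sd,(400,300))]))
```

```text
seat ok t68.0 [543.4  99.2  30.5] w39.6 F [-0.3 -0.9  5. ]
released t69.4 [542.5  99.3 170.2] w51.4 F [ 0.   0.  -1.1]
[[543.68  98.71  62.33  37.66   0.02 234.17 156.18]
 [546.23  24.6   60.44  37.63   0.03 306.72 155.48]
 [548.69 -49.68  60.3   38.07   0.01 379.21 154.45]
 [484.72 339.43  54.7   33.91   0.01  12.95 209.67]
 [483.95 295.59  55.49  35.98   0.02  51.51 209.31]]
 t70.3 [499.8  15.3 298.5] w52.3 F [0.6 0.5 0.4]
```

View pics/v10.png

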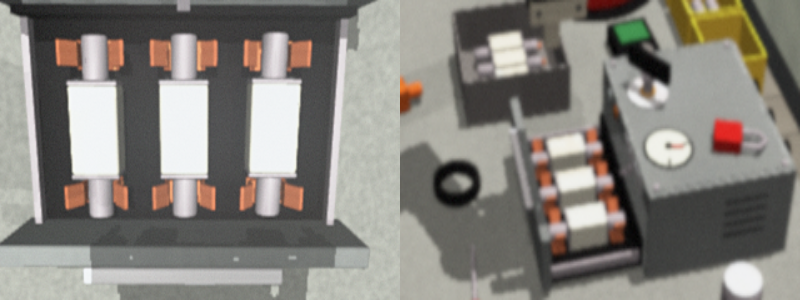

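```bash
cat > push.py <<'E'
from h import *
P=np.load("pics/drw4.npy"); print("lip",onplane("wrist",[(230,259),(385,259),(230,248)],98,P)[:,:2])
yaw=.02-np.pi; ux,uy=np.cos(.02),np.sin(.02)
x0,y0=425.,-33.
bot.move_gripper(0,20)
go(x0,y0,200,yaw); bot.line_to((x0,y0,80),150); log("ready")
d=0; touch=None; last=0
def step(a,v):
    bot.line_to((x0+ux*a,y0+uy*a,80),v); s=st(); return s["contact_force"]@[ux,uy,0],(s["tcp_pos"][:2]-[x0,y0])@[ux,uy]
base=step(0,50)[0]
while d<230:
    v=5 if touch is None else (10 if d<touch+125 else 2); d+=v; f,pos=step(d,60 if v>2 else 30)
    if touch is None and f<base-1.2: touch=d; print("touch",d,f)
    if touch and d>touch+120: print("%.0f/%.1f:%.1f"%(d-touch,pos,f),end=' ')
    if touch and d>touch+148 and f<base-22: break
    if f<base-35: break
print(); log("end")
E
python3 push.py
```

```text
lip [[446.0400369   99.20460718]
 [449.14411631 -56.0362322 ]
 [457.63184568  98.7030774 ]]
ready t75.0 [425.5 -32.8  80.6] w0.7 F [-0.3 -0.3 -0.1]
touch 155 -6.248443765524451

end t83.9 [591.  -31.1  78.3] w0.3 F [-63.5  12.8  47.7]
```

Run:
```python
from h import *
a=bot.camera("side")[:,:,::-1][120:300,220:460]; b=bot.camera("scene")[:,:,::-1][130:370,290:530]
cv2.imwrite("pics/v11.png",np.hstack([cv2.resize(a,(440,330)),cv2.resize(b,(330,330))])); log("")
```

```text
t84.0 [591.  -31.   78.3] w0.5 F [-62.2  12.4  46.3]
```

View pics/v11.png

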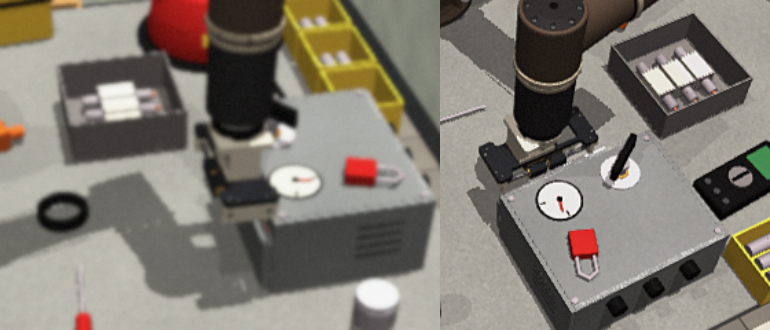

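Run:
```python
from h import *
s=st(); print(np.round(s["moment"],2),np.round(s["tau"],1), R.from_quat(s["eef_rot"]).as_euler('xyz').round(3))
ux,uy=np.cos(.02),np.sin(.02); x0,y0=425.,-33.
for a in (162,158,150): bot.line_to((x0+ux*a,y0+uy*a,80),30); log(a)
a=100; bot.line_to((x0+ux*a,y0+uy*a,80),100)
bot.line_to((x0+ux*a,y0+uy*a,260),200); go(525,-10,300,.02); bot.pause(.2)
im,P=shot("wrist","drw5"); cv2.imwrite("pics/v12.png",im); log("")
```

```text
[ 4.39 22.18 -0.04] [ -5.5 -32.6  44.4  13.6  20.3  -0.1] [-3.139 -0.033 -3.125]
162 t84.9 [587.5 -29.6  80.1] w0.7 F [ 0.  -0.5  0.1]
158 t85.2 [582.8 -29.8  80. ] w0.3 F [-0.  -0.2  1. ]
150 t85.6 [574.9 -30.   80.2] w0.6 F [ 0.7 -0.6 -0.4]
 t90.2 [525. -10. 300.] w0.2 F [-0.9  0.5 -0.9]
```

View pics/v12.png

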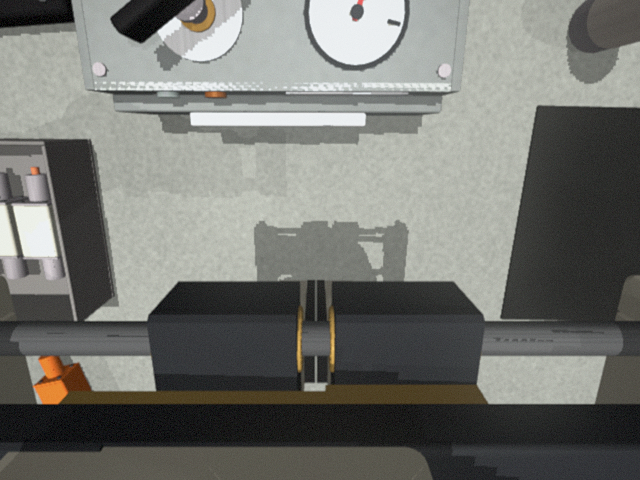

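Run:
```python
from h import *
np.set_printoptions(suppress=True,precision=1)
P=np.load("pics/drw5.npy"); im=cv2.imread("pics/drw5.png")
g=cv2.cvtColor(im,cv2.COLOR_BGR2GRAY)
for c in (150,250,350): print(c,g[78:134,c])
for c in (200,280,360):
    print("lip front",onplane("wrist",[(c,126)],98,P)[0],"lip back/face top",onplane("wrist",[(c,112)],98,P)[0],"unit edge",onplane("wrist",[(c,92)],135,P)[0])
print("corners",onplane("wrist",[(82,92),(453,94)],135,P)[:,:2], "face ends", onplane("wrist",[(116,112),(440,112)],98,P)[:,:2])
```

```text
150 [180 180 181 204 233 239 237 221 188 184 221 230 167  80  43  56  69 103
 114 117 115 113 115 112 119 139 178 182 177 182 183 175 150 109  60  62
 121 163 167 173 170 175 169 172 170 169 172 169 168 171 174 175 177 179
 181 179]
250 [185 187 187 188 189 185 188 216 215 200 189 189 147  87  68  73  82 103
 113 118 115 122 122 123 124 118 141 172 181 176 177 174 157 139 172 239
 241 240 240 238 238 239 240 238 239 243 237 206 131 121 124 126 119 121
 123 121]
350 [186 188 189 185 194 196 205 218 218 210 217 230 205 149 170 172 122 107
 112 121 120 119 117 123 123 120 144 170 175 172 175 171 163 140 161 226
 240 238 238 239 237 238 238 238 238 242 236 215 145 122 123 123 125 127
 127 123]
lip front [599.4  97.1  98. ] lip back/face top [611.5  96.3  98. ] unit edge [625.5  84.6 135. ]
lip front [600.8  24.2  98. ] lip back/face top [612.9  24.1  98. ] unit edge [626.8  20.7 135. ]
lip front [602.2 -48.7  98. ] lip back/face top [614.4 -48.1  98. ] unit edge [628.  -43.1 135. ]
corners [[ 623.7  178.8]
 [ 628.  -117.6]] face ends [[ 610.   172.1]
 [ 615.8 -120.3]]
```

Run:
```python
from h import *
im=cv2.cvtColor(cv2.imread("pics/drw4.png"),cv2.COLOR_BGR2GRAY); P4=np.load("pics/drw4.npy")
for c in (260,310,350):
    col=im[225:285,c].astype(int); print(c,col.tolist())
yaw=.02-np.pi; ux,uy=np.cos(.02),np.sin(.02); x0,y0=425.,-31.
go(x0+120,y0+2,200,yaw); bot.line_to((x0+120*ux,y0+120*uy,80),200)
for a in np.r_[140,155,158:172]:
    bot.line_to((x0+ux*a,y0+uy*a,80),40); s=st(); f=s["contact_force"]; print("%d/%.1f:%.1f"%(a,s["tcp_pos"][0],f[0]),end=' ')
    if f[0]<-18: break
bot.line_to((x0+120*ux,y0+120*uy,80),100); bot.line_to((x0+120*ux,y0+120*uy,200),250); log("")
```

```text
260 [83, 86, 87, 77, 80, 70, 74, 72, 81, 96, 109, 123, 126, 121, 123, 126, 126, 119, 120, 116, 121, 115, 113, 131, 176, 200, 203, 205, 203, 201, 199, 202, 200, 188, 155, 130, 127, 127, 123, 127, 125, 122, 123, 124, 129, 130, 127, 130, 131, 127, 124, 125, 126, 124, 125, 125, 120, 123, 129, 145]
310 [85, 87, 86, 88, 81, 86, 83, 79, 76, 96, 108, 120, 122, 125, 116, 118, 120, 124, 121, 118, 116, 116, 113, 124, 162, 190, 200, 194, 199, 197, 195, 194, 196, 191, 172, 133, 123, 124, 126, 121, 122, 121, 117, 119, 121, 128, 129, 132, 130, 130, 132, 133, 134, 129, 127, 129, 129, 133, 129, 130]
350 [86, 83, 83, 81, 87, 81, 84, 78, 82, 89, 105, 119, 124, 123, 117, 120, 136, 162, 159, 128, 117, 114, 110, 118, 155, 182, 191, 192, 190, 187, 191, 192, 192, 188, 157, 133, 129, 127, 127, 129, 126, 127, 126, 128, 128, 125, 128, 123, 125, 125, 127, 127, 129, 125, 131, 129, 123, 131, 127, 130]
140/564.8:-1.1 155/579.9:0.5 158/583.1:-0.4 159/584.0:0.4 160/585.0:-1.1 161/586.0:-0.1 162/587.0:-0.2 163/588.1:-0.1 164/589.0:-0.4 165/590.0:0.3 166/590.7:-1.3 167/590.8:-4.8 168/590.8:-8.5 169/590.9:-12.1 170/590.8:-15.8 171/590.9:-18.7  t99.5 [545.5 -28.5 200.4] w0.3 F [ 0.  -0.  -0.4]
```

Run:
```python
from h import *
np.set_printoptions(suppress=True,precision=2)
go(600,85,340,.02); bot.pause(.2); im,P=shot("wrist","key1"); cv2.imwrite("pics/v13.png",im)
cv2.imwrite("pics/key1.png",im)
m=(im.max(2)<60).astype(np.uint8); m[290:]=0
m=cv2.morphologyEx(m,cv2.MORPH_OPEN,np.ones((3,3)))
print(rects(im,P,199,m,200)); print(P[:3,3]); log("")
```

```text
[[ 715.02  242.08  119.42   54.71   -1.48  115.99   64.46]
 [ 597.26 -155.74  101.15   63.1     0.04  607.    232.53]
 [ 571.    326.67   66.4    38.67    0.02   24.9   251.98]
 [ 552.98  151.95  106.93   23.6    -1.55  229.48  284.29]
 [ 546.87   24.65   91.24    6.45   -1.55  381.84  285.71]]
[674.93  86.93 497.87]
 t102.3 [600.   84.9 340. ] w0.3 F [ 0.   0.7 -0.2]
```

View pics/v13.png

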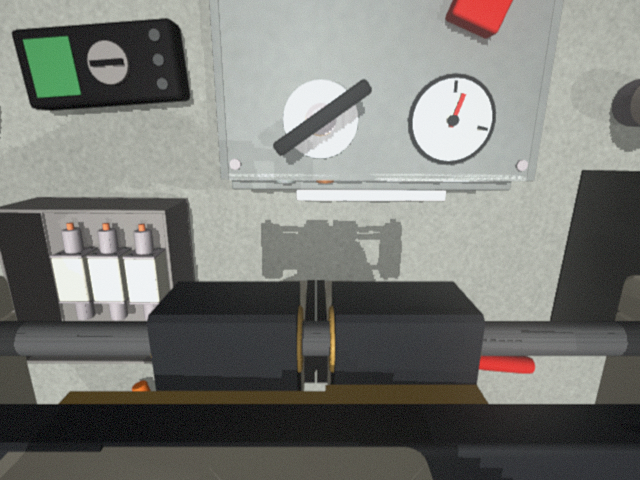

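Run:
```python
from h import *
np.set_printoptions(suppress=True,precision=3)
im=cv2.imread("pics/key1.png"); P=np.load("pics/key1.npy")
for th in (75,90,100):
    m=(im.max(2)<th).astype(np.uint8); m[170:]=0; m[:,:240]=0; m[:,390:]=0
    print(rects(im,P,199,m,200))
print(onplane("wrist",[(277,150),(369,85)],199,P)[:,:2], "disc",onplane("wrist",[(320,119)],136,P)[:,:2],"dial",onplane("wrist",[(452,118)],136,P)[:,:2])
# dial: pointer and marks
h=cv2.cvtColor(im,cv2.COLOR_BGR2HSV)
r=((h[:,:,1]>120)&(h[:,:,2]>90)&((h[:,:,0]<8)|(h[:,:,0]>172))).astype(np.uint8); r[:75]=0;r[165:]=0;r[:,:405]=0;r[:,500:]=0
for b,s,c in blobs(r,8): print("red",s,c)
for yaw in (-.9,-2,-3,-4): 
    q=bot.solve_ik((680,87,172),down(yaw)); print(yaw,q)
```

```text
[]
[[682.07   82.691  83.813  11.086  -0.95  322.266 117.229]]
[[681.971  82.768  84.074  11.361  -0.95  322.227 117.208]]
[[657.881 116.131]
 [705.891  48.052]] disc [[682.654  82.838]] dial [[685.872 -37.433]]
red [454  94  11  21  77] [459.182 103.909]
-0.9 [ 0.411  0.411 -0.036  0.    -1.124  0.26 ]
-2 [ 0.411  0.411 -0.036  0.    -1.124 -0.84 ]
-3 [ 0.411  0.411 -0.036 -0.    -1.124 -1.84 ]
-4 [ 0.411  0.411 -0.036  0.    -1.124 -2.84 ]
```

```bash
cat > key.py <<'E'
from h import *
KX,KY=682.2,82.8
def grab(yaw):
    go(KX,KY,260,yaw); bot.move_gripper(40); bot.line_to((KX,KY,172),120); bot.move_gripper(5,35); log("key grip")
def turn(total,stop=0.6,step=.3):
    "clockwise by j6; stops at the key's stop, judged by the moment"
    q=np.array(st()["joint_pos"]); q0=q[5]; done=0
    while done<total-1e-6:
        done=min(total,done+step); q[5]=q0-done; bot.move_joints(q); s=st()
        print("%.2f:%.2f/%.1f"%(q0-s["joint_pos"][5],s["moment"][2],s["width"]),end=' ')
        if abs(s["moment"][2])>stop: print("STOP",end=' '); break
    print(); log("turned"); return q0-st()["joint_pos"][5]
def leave():
    bot.move_gripper(40); bot.line_to((KX,KY,260),150)
E
python3 - <<'E'
from key import *
grab(-.95); a=turn(3.1); print(a)
E
```

```text
key grip t105.5 [682.   82.6 172.3] w12.0 F [-2.9 -0.5  2.3]
0.30:-0.13/12.0 0.59:-0.07/11.8 0.89:-0.08/11.3 1.19:-0.06/11.9 1.49:-0.06/11.7 1.79:-0.06/12.0 2.09:-0.06/11.8 2.39:-0.03/11.9 2.69:-0.04/11.7 2.99:-0.04/12.0 3.09:-0.10/11.5 
turned t109.6 [682.4  82.1 172.3] w11.5 F [ 4.8 -2.7 -1.2]
3.0945949986054604
```

Run:
```python
from key import *
leave(); grab(-.95-3.0946+np.pi); a=turn(2.9,stop=.35,step=.12); print(a)
```

```text
key grip t115.4 [682.   82.6 172.3] w11.4 F [-2.5 -0.5  1.5]
0.12:-0.07/12.1 0.23:-0.08/12.2 0.35:-0.04/11.9 0.47:-0.09/11.7 0.59:-0.03/11.6 0.71:0.02/11.8 0.83:-0.01/12.1 0.95:-0.03/11.9 1.07:-0.06/11.8 1.19:-0.01/11.6 1.31:0.02/11.8 1.43:-0.04/11.6 1.55:0.48/11.8 STOP 
turned t118.7 [682.4  82.6 172.3] w11.8 F [ 5.8 -1.  -3.4]
1.5533100976199952
```

Run:
```python
from key import *
turn(.06,stop=1.5,step=.06); leave()
go(600,85,340,.02); bot.pause(.2); im,P=shot("wrist","key2")
m=(im.max(2)<90).astype(np.uint8); m[170:]=0; m[:,:240]=0; m[:,390:]=0
print(rects(im,P,199,m,200).round(3))
go(450,-150,350,0.02); bot.pause(.3)
a=bot.camera("scene")[:,:,::-1]; b=bot.camera("side")[:,:,::-1]
cv2.imwrite("pics/v14.png",np.vstack([cv2.resize(im[:290],(660,300)),np.hstack([cv2.resize(a,(400,300)),cv2.resize(b,(400,300))])[:,:660]]))
log("")
```

```text
0.05:0.93/12.6 
turned t118.9 [682.3  82.5 172.4] w12.6 F [ 3.7 -1.  -2. ]
[[682.102  82.764  84.227  11.267   0.699 318.737 115.345]]
 t124.2 [ 450.3 -149.6  349.8] w39.6 F [-0.8 -0.  -0.2]
```

View pics/v14.png

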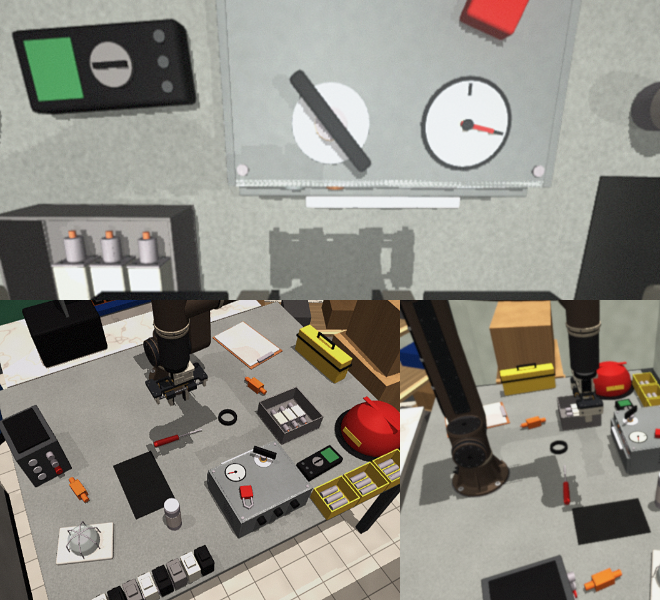

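```bash
python3 -c "
from plant import bot
bot.pause(.5); bot.close_job()"
```

```text
the job is handed in; nothing more can be done
```

I finished the job and handed it in at about 125 s of the 210 s allowed. The last pictures and force readings agreed with the task.

- **Old links:** all three places held old links with the striker pin out. All three went into the scrap bin, and the last pictures show them lying side by side in it. The bin had not moved in any of the checks.
- **New links:** all three were seated in the clips. Each went down to floor height (finger tips at about 30.5 mm) with a contact force of about 5 N, and the wrist picture showed both ends of each between the blades. No slip was seen in the grip; the right and middle links sit about 3 mm towards the unit from where I aimed, which is inside the clip clearance.
- **Drawer:** pushed home before winding. A second, gentle push met a hard stop, and the front stands about 14–15 mm off the unit, as it should when home.
- **Key:** wound 4.63 rad clockwise in two grips until the moment jumped to 0.5–0.9 Nm. The red pointer is on the charged mark.
- **One reading off plan:** the drawer push ended with about 63 N sideways and 48 N upward on the wrist, more than intended. That is under the 120 N limit. It appeared to be the closed fingers on the pull lip, not the gripper body.

The other things on the bench looked undisturbed in the last pictures, including the two orange look-alikes.

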